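Open the childproof knife drawer by its hidden catch

TASK

The knife drawer of the white cutlery chest is locked by a childproof catch hidden under one of the slats in the channel on top. Slide lightly along the channel with the shut fingers until they drop into the hidden recess, press the catch there until the drawer springs ajar, then draw the drawer fully out by its pull and let go. Never load the chest with more than 20 N, and leave the other things where they are.

Things in the scene. Friction and masses are not known exactly. Their poses are not given: they have to be found in the camera images.
- chest: Low white cutlery chest, fixed on the worktop, 200 mm deep (x), 460 wide (y), 100 high (z). Origin: centre of its underside; -x points out of its front, towards the robot; z up. In its flat top, near the front, is an open channel along y: 54 mm wide (chest x -83 to -29 mm), 180 long, 8 deep, rigid walls. The robot must nowhere load the chest, slats included, with more than 20 N.
- channel (a point): Middle of the channel's floor, 92 mm above the worktop, 8 below the chest's top; axes as the chest's. The floor is a row of flush slats, 54 mm long in y, as wide as the channel, all alike. One covers the hidden recess: its middle is from y = -60 to +60 mm from here, different each time, to be found by feel. The others lie on thin hard rubber: they give 1 mm at 6 N.
- channel_left (a point): Left (+y) end of the channel, mid-width, on the floor; y = +90 mm from its middle. How the recess feels: its slat sinks from about 1 N, and at 2.7 N it is 6 mm down, resting on the catch; the rigid slats either side then stand as its edges. Press straight down on: the catch gives from 5 N, trips about 3 to 4 mm further down, and stops 5 mm further down at 8 N (11 mm in all).
- channel_right (a point): Right (-y) end of the channel, mid-width, on the floor; y = -90 mm from its middle. Shut fingers fit into the channel either way round. When the catch trips, the drawer springs out about 30 mm and stays ajar; slat and catch come back up when let go.
- drawer (a joint): How far the chest's drawer is out, in m: 0 shut, about 0.03 when sprung ajar, 0.085 at its end stop. It slides towards the chest's -x. Locked while the catch is up; once ajar it runs with about 1 N of friction and stays where it is left.
- pull (a point): Grip point on the drawer's pull, an upright wooden fin on the middle of the dark drawer front: 12 mm thick (chest y), 50 long (chest x), its underside 45 and its top 85 mm above the worktop. The point is inside it, 28 mm before the front's face, 65 mm above the worktop, and moves with the drawer. Grip it from above, fingers closing along chest y. Axes as the chest's.
- pepper: Bystander: wooden pepper pot, 42 mm wide, 60 mm tall, standing on the rear of the chest's top, loose. Origin: centre of its underside. Leave it alone.
- eggcup: Bystander: white china egg cup, 44 mm wide, 45 mm tall, standing on the rear of the chest's top, loose. Origin: centre of its underside. Leave it alone.
- mug: Bystander: white china mug, 80 mm wide without its handle, 95 mm tall, loose. Origin: centre of its underside. Leave it alone.
- jar: Bystander: glass jar, 66 mm wide, 110 mm tall, loose. Origin: centre of its underside. Leave it alone.
- bowl: Bystander: china bowl, 140 mm wide, 55 mm tall, loose. Origin: centre of its underside. Leave it alone.
- can: Bystander: steel food can, 72 mm wide, 100 mm tall, loose. Origin: centre of its underside. Leave it alone.
- spoon: Bystander: cooking spoon lying on the worktop, loose. Origin: its underside. Leave it alone.

How it is judged:
By the outcome, as a careful person would: the job done as asked, in the order asked, and still so for the second after the job is handed in, with the robot touching nothing.
It also fails if it takes over 61 s, if anything falls off the work surface, if the arm or the gripper's body presses on something with over 40 N, if the wrist force passes 120 N, or if a joint passes its speed limit or range.

ROBOT

A 6-joint arm with a two-finger parallel gripper is mounted at the origin on the work surface. World frame = base frame: x ahead of the robot, y to its left, z up, the work surface at z = 0. Lengths are in m, angles in degrees, forces in N, time in s.
With the tool pointing down it reaches from about 0.375 to 0.825 m from the base axis. Payload 5.5 kg.
Tool frame: the origin (TCP) lies at the very end of the fingers, on their centre line; the grasp point (between the pads) lies 19 mm behind it; z points along the fingers, y is the line along which they close (so a half turn about z gives the same grasp; the last joint's range is limited). The gripper opens to 85 mm and grips with 20 to 120 N. Pads are 22 mm wide; open, the fingers measure 114 mm over their backs; the gripper's body (76 mm by 85 mm) begins 54 mm behind the grasp point. The pads swing forward as they close: fully open they stand 13 mm farther back than shut.
Start: joints at [69.5, 17.962, -2.699, 69.339, 0, 90], TCP at [0.21, 0.562, 0.231] pointing down, gripper open.
Joint ranges: [-152.73, 152.73], [-39.44, 99.34], [-58.76, 71.6], [-118.89, 123.64], [-81.53, 83.1], [-180, 180]. Speed limits (degrees/s): [136.94, 136.94, 172.46, 180, 180, 180].

INTERFACE

Orientations are given as [roll, pitch, yaw] about the fixed x, y, z axes, in that order (R = Rz(yaw) Ry(pitch) Rx(roll)).
In Python, from workcell import get_state, cams, sign_off gives the robot as it stands.
- The arm moves only by the tool jog_arm, never from a script. Its argument "steps" is a list of rows, each an object with "xyz": the shift along the tool's x, y, z in mm, a list of three; "dr": the turn, a rotation vector about the tool's x, y, z in rad, a list of three. A call has 1 to 12 rows; each row is the pose to reach, as a shift and turn from the pose commanded when the call began, along the tool's axes at that moment; what a row does not reach only later rows make up. A row lasts 1/8 s, in which the tool goes at most 62.5 mm and 10.7 degrees, less where a joint would pass 70% of its speed; a pose out of reach is approached as far as the arm can. A call with a gripper value outside its range is refused whole. "gripper" is the opening, from 0 (shut) to 1 (fully open), set as the call begins (left out, the last holds). The fingers move at their own pace and stop on an object; "grip_force" is the grip in N (left out, the last holds). Time passes only in rows, so rows that repeat a pose let the fingers close. It gives the time, the measured TCP pose, the force, the opening and the grip force at its end, in the units of the state.
- get_state(): the state, without advancing time (a new reading comes with each control period).
- cams.grab_frame(name): name is "scene" or "top" or "wrist"; returns a dict with "pixels" (400x640x3 uint8, red, green, blue), "fx", "fy", "cx", "cy" (pixels), "T" (4x4, takes a point from camera to world coordinates). Camera axes: x right, y down, z forward; pixel columns grow to the right and rows downward; lengths in m; the calibration is good to about 2 mm. A picture is of the moment at which its call begins. There is no depth.
- sign_off(): hands the job in; it is judged then, once.
The state is a dict: "t": time; "joint_pos": joint angles; "qd": joint speeds; "effort": joint torques, N m; "tcp_pos": TCP position; "eef_rot": TCP orientation; "force": force on the tool from outside, world axes, zero at the start; "moment": the same for the moment, N m; "gripper_width": opening from 0.0 (shut) to 1.0 (fully open); "grip_force": force on a finger pad.
Only numpy, scipy, OpenCV 4.12 (cv2) and the standard library are available. Lean on these libraries where they do the work, as an engineer would, in place of code of your own. Each camera call takes 0.05 s, during which the arm holds its last target. There are 200 camera calls.

## Working session

There is one attempt and no reset: what is moved stays moved. The work goes in short steps, Python scripts to look and compute and a tool call to move; the robot and the scene stay as the last step left them, time stands still between calls to the robot, and variables do not carry over. Pictures are saved under pics/ and viewed, at most 10 in all, crops included, and the job is handed in when it is done.

Besides the shell and the picture viewer there is one more tool, called after "Emit:" as name(argument=value, ...), one argument or row to a line, values as JSON. jog_arm: Moves the arm, as the interface text tells. Its arguments: {"type":"object","properties":{"steps":{"type":"array","items":{"type":"object","properties":{"xyz":{"type":"array","items":{"type":"number"}},"dr":{"type":"array","items":{"type":"number"}}}}},"gripper":{"type":"number"},"grip_force":{"type":"number"}},"required":["steps"]}

```bash
mkdir -p pics; python3 - <<'E'
from workcell import get_state, cams
import cv2,pickle
s=get_state();print(s)
for n in("scene","top"):
    f=cams.grab_frame(n);pickle.dump(f,open(n+'.pkl','wb'));cv2.imwrite(f'pics/{n}1.png',f['pixels'][:,:,::-1])
    print(n,f['fx'],f['fy'],f['cx'],f['cy'],f['T'])
E
```

```text
{'t': 0.0, 'joint_pos': array([ 6.95000916e+01,  1.80037811e+01, -2.75381617e+00,  6.93394979e+01,
       -7.23898708e-04,  8.99993465e+01]), 'qd': array([-0.13800651,  0.03678183,  0.15969607, -0.02785056,  0.01102442,
        0.03553898]), 'effort': array([ 1.73106055e-04, -5.39588642e+01,  3.39749873e+01,  1.90988614e-02,
        2.51902575e-04,  4.35965504e-06]), 'tcp_pos': array([0.20992714, 0.56146645, 0.230442  ]), 'eef_rot': array([-1.79902905e+02,  7.22790310e-04,  1.59500746e+02]), 'force': array([ 1.08421742, -0.62978745,  0.23864261]), 'moment': array([-0.00566695, -0.02529336,  0.01145034]), 'grip_force': 0.0, 'gripper_width': 0.9969134366335296}
scene 394.9062306693673 394.9062306693673 322.00292321555924 205.10903066758078 [[ 0.67535668  0.5755785  -0.46108865  1.07087873]
 [ 0.73738364 -0.5376891   0.40884692 -0.49017859]
 [-0.01259884 -0.61611672 -0.7875541   0.95296138]
 [ 0.          0.          0.          1.        ]]
top 482.19348706495373 482.19348706495373 325.3868163043158 204.20363577942862 [[-0.00907406 -0.99808125  0.06124932  0.47103237]
 [-0.99978351  0.00790848 -0.01924574 -0.01577371]
 [ 0.01872442 -0.0614107  -0.99793693  1.38748614]
 [ 0.          0.          0.          1.        ]]
```

View pics/top1.png

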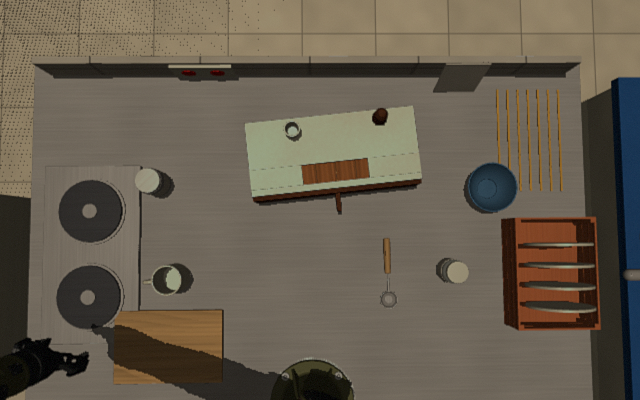

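View pics/scene1.png

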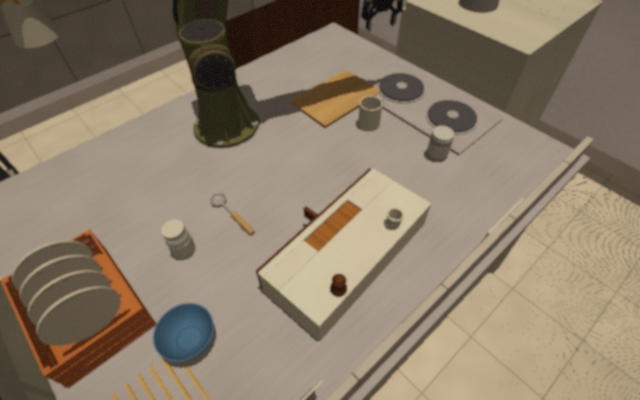

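The chest is at about (245–422, 107–203) in the top view. The brown channel is at (302–369, 158–184) and the pull fin at (338, 195–213). Next I measure them.

```bash
cat > h.py <<'E'
import numpy as np,cv2
def ray(f,u,v,z):
    d=f['T'][:3,:3]@np.array([(u-f['cx'])/f['fx'],(v-f['cy'])/f['fy'],1]);o=f['T'][:3,3]
    return o+d*(z-o[2])/d[2]
E
python3 - <<'E'
import pickle,cv2,numpy as np
from h import ray
f=pickle.load(open('top.pkl','rb'));p=f['pixels']
hsv=cv2.cvtColor(p,cv2.COLOR_RGB2HSV)
m=((hsv[...,1]>90)&(hsv[...,0]<25)&(p[...,0]>70)).astype(np.uint8)
m[:150]=0;m[190:]=0;m[:,:290]=0;m[:,380:]=0
c=max(cv2.findContours(m,0,2)[0],key=cv2.contourArea)
r=cv2.minAreaRect(c);print('chan',r)
B=np.array([ray(f,*q,.092)[:2] for q in cv2.boxPoints(r)]);print(B,B.mean(0))
m=((p.min(2)>120)).astype(np.uint8);m[:95]=0;m[210:]=0;m[:,:235]=0;m[:,430:]=0
c=max(cv2.findContours(m,0,2)[0],key=cv2.contourArea)
r=cv2.minAreaRect(c);print('chest',r)
C=np.array([ray(f,*q,.1)[:2] for q in cv2.boxPoints(r)]);print(C,C.mean(0))
for X in(B,C):
    e=[X[(i+1)%4]-X[i] for i in range(4)];print([(np.linalg.norm(a).round(4),np.degrees(np.arctan2(a[1],a[0])).round(1)) for a in e])
E
```

```text
chan ((334.92041015625, 170.86737060546875), (19.38581657409668, 66.39155578613281), 83.79655456542969)
[[ 0.65773317  0.0245535 ]
 [ 0.6761881  -0.15446618]
 [ 0.62359123 -0.15938992]
 [ 0.6053638   0.01922052]] [ 0.64071908 -0.06752052]
chest ((332.6324462890625, 150.73580932617188), (73.25927734375, 170.3464813232422), 83.8844985961914)
[[ 0.76997782  0.17666048]
 [ 0.81775736 -0.28246484]
 [ 0.61852109 -0.299523  ]
 [ 0.57294169  0.15563295]] [ 0.69479949 -0.0624236 ]
[(np.float64(0.18), np.float64(-84.1)), (np.float64(0.0528), np.float64(-174.7)), (np.float64(0.1795), np.float64(95.8)), (np.float64(0.0526), np.float64(5.8))]
[(np.float64(0.4616), np.float64(-84.1)), (np.float64(0.2), np.float64(-175.1)), (np.float64(0.4574), np.float64(95.7)), (np.float64(0.1982), np.float64(6.1))]
```

Emit:
jog_arm(
  steps=[
    {"xyz": [-18,-12,0],"dr": [0,0,0.08]},
    {"xyz": [-48,-31,0],"dr": [0,0,0.214]},
    {"xyz": [-84,-54,0],"dr": [0,0,0.375]},
    {"xyz": [-119,-77,0],"dr": [0,0,0.536]},
    {"xyz": [-155,-100,0],"dr": [0,0,0.697]},
    {"xyz": [-191,-123,0],"dr": [0,0,0.858]},
    {"xyz": [-227,-146,0],"dr": [0,0,1.019]},
    {"xyz": [-263,-169,0],"dr": [0,0,1.18]},
    {"xyz": [-298,-193,0],"dr": [0,0,1.34]},
    {"xyz": [-334,-216,0],"dr": [0,0,1.501]},
    {"xyz": [-370,-239,0],"dr": [0,0,1.662]},
    {"xyz": [-406,-262,0],"dr": [0,0,1.823]},
  ],
  gripper=0,
)

```text
t: 1.6
tcp_pos: [0.4991, 0.1731, 0.231]
eef_rot: [-180.0, 0.0, 54.7]
force: [0.5, 0.2, 1.1]
gripper_width: -0.001
grip_force: 0.0
```

Emit:
jog_arm(
  steps=[
    {"xyz": [-12,36,0],"dr": [0,0,0.143]},
    {"xyz": [-24,72,10],"dr": [0,0,0.286]},
    {"xyz": [-36,108,25],"dr": [0,0,0.43]},
    {"xyz": [-48,144,40],"dr": [0,0,0.572]},
    {"xyz": [-60,180,55],"dr": [0,0,0.715]},
    {"xyz": [-68,205,70],"dr": [0,0,0.82]},
    {"xyz": [-72,216,81],"dr": [0,0,0.858]},
    {"xyz": [-72,216,81],"dr": [0,0,0.858]},
  ],
)

```text
t: 2.6
tcp_pos: [0.6335, -0.0085, 0.149]
eef_rot: [-180.0, 0.1, 5.9]
force: [0.8, 0.0, -0.1]
gripper_width: 0.001
grip_force: 0.0
```

```bash
python3 - <<'E'
from workcell import get_state, cams
import cv2,pickle
f=cams.grab_frame('wrist');pickle.dump(f,open('w.pkl','wb'));cv2.imwrite('pics/w1.png',f['pixels'][:,:,::-1])
print(f['T'].round(3),f['fx'])
for i in range(3):
    s=get_state();print(s['tcp_pos'],s['force'],s['eef_rot'])
    cams.grab_frame('wrist')
E
```

```text
[[ 0.103 -0.954 -0.28   0.704]
 [-0.995 -0.1   -0.028 -0.   ]
 [-0.002  0.281 -0.96   0.292]
 [ 0.     0.     0.     1.   ]] 300.9196543205185
[ 0.63369112 -0.00792635  0.1498689 ] [-0.75847084  0.38309446  0.10245293] [-1.79965450e+02  8.38631393e-02  5.96454910e+00]
[ 0.63395209 -0.00761207  0.15049921] [-0.80131613 -0.05161681  0.81072167] [-1.79974792e+02  2.64251848e-02  5.98637524e+00]
[ 0.63418525 -0.00745913  0.15090481] [ 0.09422773  0.08385601 -0.4100151 ] [-1.79983788e+02 -1.79522593e-02  5.99431434e+00]
```

View pics/w1.png

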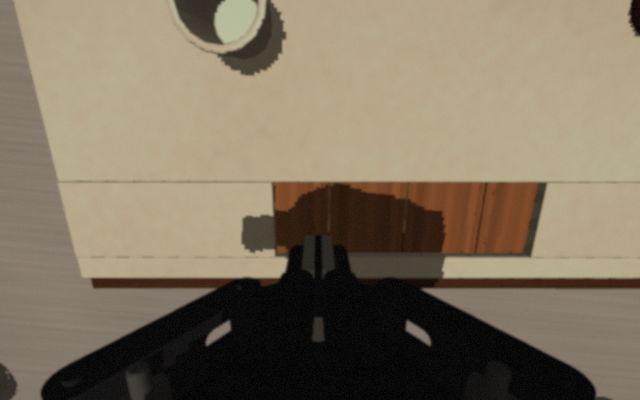

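The wrist view shows the channel at u 275–543, v 182–253, with slat seams near u 330, 406 and 482. The fingertips are at about (318, 240).

```bash
python3 - <<'E'
import pickle,numpy as np
from h import ray
f=pickle.load(open('w.pkl','rb'));a=np.radians(5.9);R=np.array([[np.cos(a),np.sin(a)],[-np.sin(a),np.cos(a)]])
for u,v,z in((275,182,.1),(545,182,.1),(276,256,.1),(533,256,.1),(330,185,.092),(330,250,.092),(406,185,.092),(406,250,.092),(486,185,.092),(478,250,.092)):
    w=ray(f,u,v,z)[:2];print(u,v,w.round(4),(R@(w-[.640,-.068])*1e3).round(1))
E
```

```text
275 182 [0.6552 0.0233] [24.5 89.2]
545 182 [ 0.6735 -0.1524] [ 24.7 -87.4]
276 256 [0.6018 0.0192] [-29.1  90.6]
533 256 [ 0.6206 -0.1608] [-28.8 -90.4]
330 185 [ 0.655  -0.0133] [20.5 52.9]
330 250 [ 0.6064 -0.0189] [-28.3  52.3]
406 185 [ 0.6604 -0.065 ] [20.6  0.9]
406 250 [ 0.6122 -0.074 ] [-28.3  -3.2]
486 185 [ 0.666  -0.1194] [ 20.6 -53.8]
478 250 [ 0.6177 -0.1262] [-28.2 -55.6]
```

Emit:
jog_arm(
  steps=[
    {"xyz": [0,0,20]},
    {"xyz": [0,0,38]},
    {"xyz": [0,0,48]},
    {"xyz": [0,0,54]},
    {"xyz": [0,0,56]},
    {"xyz": [0,0,57]},
    {"xyz": [0,0,57]},
  ],
)

```text
invalid input
```

Emit:
jog_arm(
  steps=[
    {"xyz": [-1,0,20],"dr": [0,0,0]},
    {"xyz": [-1,0,38],"dr": [0,0,0]},
    {"xyz": [-1,0,48],"dr": [0,0,0]},
    {"xyz": [-1,0,54],"dr": [0,0,0]},
    {"xyz": [-1,0,57],"dr": [0,0,0]},
    {"xyz": [-1,0,57],"dr": [0,0,0]},
  ],
)

```text
t: 3.55
tcp_pos: [0.6336, -0.0085, 0.0934]
eef_rot: [180.0, -0.0, 5.9]
force: [0.1, 0.7, 0.2]
gripper_width: -0.003
grip_force: 0.0
```

Emit:
jog_arm(
  steps=[
    {"xyz": [0,0,1],"dr": [0,0,0]},
    {"xyz": [0,0,1.5],"dr": [0,0,0]},
    {"xyz": [0,0,1.5],"dr": [0,0,0]},
  ],
)

```text
t: 3.92
tcp_pos: [0.6337, -0.0085, 0.092]
eef_rot: [180.0, -0.0, 5.9]
force: [-0.3, -0.1, 0.8]
gripper_width: 0.001
grip_force: 0.3
```

Emit:
jog_arm(
  steps=[
    {"xyz": [0,0,0.7],"dr": [0,0,0]},
    {"xyz": [0,0,0.7],"dr": [0,0,0]},
    {"xyz": [0,0,0.7],"dr": [0,0,0]},
  ],
)

```text
t: 4.3
tcp_pos: [0.6337, -0.0085, 0.0915]
eef_rot: [180.0, -0.0, 5.9]
force: [-0.5, -0.3, 3.6]
gripper_width: -0.002
grip_force: 2.0
```

Emit:
jog_arm(
  steps=[
    {"xyz": [0,4,0],"dr": [0,0,0]},
    {"xyz": [0,8,0],"dr": [0,0,0]},
    {"xyz": [0,12,0],"dr": [0,0,0]},
    {"xyz": [0,12,0],"dr": [0,0,0]},
  ],
)

```text
t: 4.8
tcp_pos: [0.6349, -0.0208, 0.0913]
eef_rot: [180.0, -0.0, 5.9]
force: [0.1, 3.4, 5.1]
gripper_width: 0.001
grip_force: 2.5
```

Emit:
jog_arm(
  steps=[
    {"xyz": [0,4,0],"dr": [0,0,0]},
    {"xyz": [0,8,0],"dr": [0,0,0]},
    {"xyz": [0,12,0],"dr": [0,0,0]},
    {"xyz": [0,12,0],"dr": [0,0,0]},
  ],
)

```text
t: 5.3
tcp_pos: [0.636, -0.0326, 0.0912]
eef_rot: [180.0, -0.0, 5.9]
force: [0.0, 3.1, 5.1]
gripper_width: -0.001
grip_force: 2.7
```

Emit:
jog_arm(
  steps=[
    {"xyz": [0,4,0],"dr": [0,0,0]},
    {"xyz": [0,8,0],"dr": [0,0,0]},
    {"xyz": [0,12,0],"dr": [0,0,0]},
    {"xyz": [0,12,0],"dr": [0,0,0]},
  ],
)

```text
t: 5.8
tcp_pos: [0.6373, -0.0445, 0.0913]
eef_rot: [180.0, -0.0, 5.9]
force: [0.8, 2.1, 5.6]
gripper_width: -0.0
grip_force: 2.7
```

Emit:
jog_arm(
  steps=[
    {"xyz": [0,4,0],"dr": [0,0,0]},
    {"xyz": [0,8,0],"dr": [0,0,0]},
    {"xyz": [0,12,0],"dr": [0,0,0]},
    {"xyz": [0,12,0],"dr": [0,0,0]},
  ],
)

```text
t: 6.3
tcp_pos: [0.6385, -0.0564, 0.0912]
eef_rot: [180.0, -0.0, 5.9]
force: [0.6, 2.4, 5.3]
gripper_width: -0.001
grip_force: 2.7
```

Emit:
jog_arm(
  steps=[
    {"xyz": [0,4,0],"dr": [0,0,0]},
    {"xyz": [0,8,0],"dr": [0,0,0]},
    {"xyz": [0,12,0],"dr": [0,0,0]},
    {"xyz": [0,12,0],"dr": [0,0,0]},
  ],
)

```text
t: 6.8
tcp_pos: [0.6396, -0.0681, 0.0912]
eef_rot: [-180.0, -0.0, 5.9]
force: [0.6, 3.5, 5.6]
gripper_width: -0.002
grip_force: 3.0
```

Emit:
jog_arm(
  steps=[
    {"xyz": [0,4,0],"dr": [0,0,0]},
    {"xyz": [0,8,0],"dr": [0,0,0]},
    {"xyz": [0,12,0],"dr": [0,0,0]},
    {"xyz": [0,12,0],"dr": [0,0,0]},
  ],
)

```text
t: 7.3
tcp_pos: [0.6405, -0.081, 0.0907]
eef_rot: [179.9, 0.1, 5.8]
force: [-1.0, -0.9, 1.6]
gripper_width: 0.004
grip_force: 0.5
```

The force drops at y ≈ -12 mm, so I'm entering the recess slat. I'll move on towards its middle.

Emit:
jog_arm(
  steps=[
    {"xyz": [0,4,0],"dr": [0,0,0]},
    {"xyz": [0,8,0],"dr": [0,0,0]},
    {"xyz": [0,12,0],"dr": [0,0,0]},
    {"xyz": [0,14,0],"dr": [0,0,0]},
    {"xyz": [0,14,1],"dr": [0,0,0]},
    {"xyz": [0,14,2],"dr": [0,0,0]},
    {"xyz": [0,14,2],"dr": [0,0,0]},
  ],
)

```text
t: 8.18
tcp_pos: [0.6423, -0.0942, 0.0891]
eef_rot: [180.0, -0.0, 5.9]
force: [-0.0, -0.8, 1.9]
gripper_width: -0.001
grip_force: 0.7
```

Emit:
jog_arm(
  steps=[
    {"xyz": [0,0,1],"dr": [0,0,0]},
    {"xyz": [0,0,2],"dr": [0,0,0]},
    {"xyz": [0,0,3],"dr": [0,0,0]},
    {"xyz": [0,0,4],"dr": [0,0,0]},
    {"xyz": [0,0,4],"dr": [0,0,0]},
  ],
)

```text
t: 8.8
tcp_pos: [0.6423, -0.0941, 0.0855]
eef_rot: [180.0, -0.0, 5.9]
force: [-1.6, -1.4, 4.6]
gripper_width: -0.003
grip_force: 2.5
```

Emit:
jog_arm(
  steps=[
    {"xyz": [0,0,0.7],"dr": [0,0,0]},
    {"xyz": [0,0,1.4],"dr": [0,0,0]},
    {"xyz": [0,0,2.1],"dr": [0,0,0]},
    {"xyz": [0,0,2.8],"dr": [0,0,0]},
    {"xyz": [0,0,3.4],"dr": [0,0,0]},
    {"xyz": [0,0,3.4],"dr": [0,0,0]},
  ],
)

```text
t: 9.55
tcp_pos: [0.6423, -0.0941, 0.0823]
eef_rot: [180.0, -0.0, 5.9]
force: [-2.1, -1.7, 6.3]
gripper_width: 0.0
grip_force: 3.1
```

```bash
python3 - <<'E'
from workcell import get_state, cams
import cv2,pickle
s=get_state();print(s['tcp_pos'],s['force'])
f=cams.grab_frame('top');pickle.dump(f,open('top2.pkl','wb'));g=pickle.load(open('top.pkl','rb'))
import numpy as np
a=np.hstack([x['pixels'][140:240,240:430,::-1] for x in(g,f)]);cv2.imwrite('pics/top2.png',cv2.resize(a,None,fx=2,fy=2))
E
```

```text
[ 0.64233486 -0.09405516  0.08234819] [-2.11245391 -1.72728464  6.33363053]
```

View pics/top2.png

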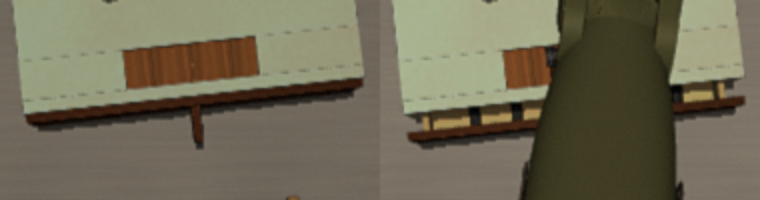

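The drawer sprang ajar: in the right half of the crop its front is detached from the chest, with the front edge at about (410–745, 100–140). I'll lift straight up, then move over the pull.

Emit:
jog_arm(
  steps=[
    {"xyz": [0,0,-10],"dr": [0,0,0]},
    {"xyz": [0,0,-30],"dr": [0,0,0]},
    {"xyz": [0,0,-60],"dr": [0,0,0]},
    {"xyz": [0,-6,-90],"dr": [0,0,0]},
    {"xyz": [-30,-16,-90],"dr": [0,0,0]},
    {"xyz": [-60,-26,-90],"dr": [0,0,0]},
    {"xyz": [-90,-26,-90],"dr": [0,0,0]},
    {"xyz": [-102,-26,-90],"dr": [0,0,0]},
    {"xyz": [-102,-26,-90],"dr": [0,0,0]},
  ],
)

```text
t: 10.72
tcp_pos: [0.5381, -0.0786, 0.172]
eef_rot: [-180.0, -0.0, 5.9]
force: [0.6, 0.5, 0.9]
gripper_width: 0.004
grip_force: 0.0
```

Emit:
jog_arm(
  steps=[
    {"xyz": [0,0,0],"dr": [0,0,0]},
    {"xyz": [0,0,0],"dr": [0,0,0]},
    {"xyz": [0,0,0],"dr": [0,0,0]},
    {"xyz": [0,0,0],"dr": [0,0,0]},
  ],
  gripper=0.55,
)

```text
t: 11.22
tcp_pos: [0.5383, -0.0786, 0.1715]
eef_rot: [-180.0, 0.0, 5.9]
force: [-0.6, -0.6, -0.6]
gripper_width: 0.549
grip_force: 0.0
```

```bash
python3 - <<'E'
from workcell import get_state, cams
import cv2,pickle
s=get_state();print(s['tcp_pos'],s['force'],s['gripper_width'])
f=cams.grab_frame('wrist');pickle.dump(f,open('w2.pkl','wb'));cv2.imwrite('pics/w2.png',f['pixels'][:,:,::-1])
E
```

```text
[ 0.53834787 -0.0785521   0.17153936] [-0.60490068 -0.64031776 -0.60998871] 0.5490790852890864
```

View pics/w2.png

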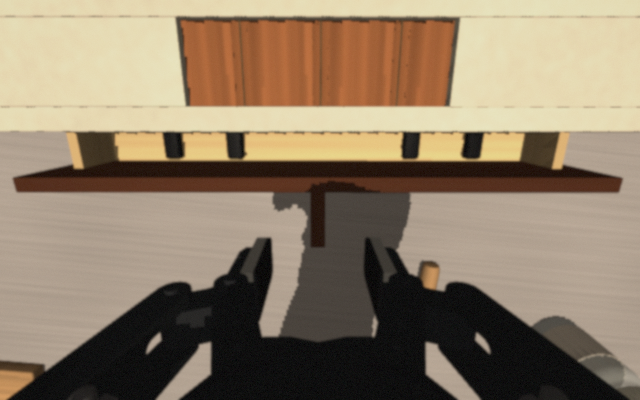

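The pull shows at u 311–325, v ~190–247, between the open fingers (u 270 and 368).

```bash
python3 - <<'E'
import pickle,numpy as np
from h import ray
f=pickle.load(open('w2.pkl','rb'));a=np.radians(5.9);R=np.array([[np.cos(a),np.sin(a)],[-np.sin(a),np.cos(a)]])
for u,v,z in((311,246,.085),(325,246,.085),(312,192,.085),(325,192,.085),(428,262,.01)):
    w=ray(f,u,v,z)[:2];print(u,v,w.round(4),(R@(w-[.5383,-.0786])*1e3).round(1))
E
```

```text
311 246 [ 0.4991 -0.0756] [-38.7   7.1]
325 246 [ 0.5003 -0.0872] [-38.7  -4.6]
312 192 [ 0.5456 -0.0718] [8. 6.]
325 192 [ 0.5467 -0.0821] [ 8.  -4.3]
428 262 [ 0.4575 -0.21  ] [ -93.9 -122.4]
```

Emit:
jog_arm(
  steps=[
    {"xyz": [-8,-1,10],"dr": [0,0,0]},
    {"xyz": [-16,-1,30],"dr": [0,0,0]},
    {"xyz": [-16,-1,55],"dr": [0,0,0]},
    {"xyz": [-16,-1,80],"dr": [0,0,0]},
    {"xyz": [-16,-1,100],"dr": [0,0,0]},
    {"xyz": [-16,-1,114],"dr": [0,0,0]},
    {"xyz": [-16,-1,122],"dr": [0,0,0]},
    {"xyz": [-16,-1,124],"dr": [0,0,0]},
    {"xyz": [-16,-1,124],"dr": [0,0,0]},
  ],
)

```text
t: 12.4
tcp_pos: [0.5225, -0.0793, 0.0481]
eef_rot: [180.0, -0.0, 5.9]
force: [-0.9, -0.6, 0.5]
gripper_width: 0.553
grip_force: 0.0
```

Emit:
jog_arm(
  steps=[
    {"xyz": [0,0,0],"dr": [0,0,0]},
    {"xyz": [0,0,0],"dr": [0,0,0]},
    {"xyz": [0,0,0],"dr": [0,0,0]},
    {"xyz": [0,0,0],"dr": [0,0,0]},
  ],
  gripper=0.2,
  grip_force=20,
)

```text
t: 12.9
tcp_pos: [0.5222, -0.0793, 0.0478]
eef_rot: [180.0, -0.0, 5.9]
force: [-0.0, -0.7, -0.0]
gripper_width: 0.202
grip_force: 0.0
```

Emit:
jog_arm(
  steps=[
    {"xyz": [0,0,0],"dr": [0,0,0]},
    {"xyz": [0,0,0],"dr": [0,0,0]},
  ],
  gripper=0.16,
)

```text
t: 13.15
tcp_pos: [0.5221, -0.0792, 0.0477]
eef_rot: [-180.0, 0.0, 5.9]
force: [0.1, -0.7, -0.6]
gripper_width: 0.16
grip_force: 0.0
```

Well centred; now grip.

Emit:
jog_arm(
  steps=[
    {"xyz": [0,0,0],"dr": [0,0,0]},
    {"xyz": [0,0,0],"dr": [0,0,0]},
    {"xyz": [0,0,0],"dr": [0,0,0]},
  ],
  gripper=0.1,
  grip_force=20,
)

```text
t: 13.52
tcp_pos: [0.5222, -0.0798, 0.0477]
eef_rot: [179.9, 0.0, 5.9]
force: [-0.3, -3.9, 0.0]
gripper_width: 0.139
grip_force: 23.9
```

Emit:
jog_arm(
  steps=[
    {"xyz": [-2,0,0],"dr": [0,0,0]},
    {"xyz": [-7,0,0],"dr": [0,0,0]},
    {"xyz": [-14,0,0],"dr": [0,0,0]},
    {"xyz": [-21,0,0],"dr": [0,0,0]},
    {"xyz": [-28,0,0],"dr": [0,0,0]},
    {"xyz": [-35,0,0],"dr": [0,0,0]},
    {"xyz": [-41,0,0],"dr": [0,0,0]},
    {"xyz": [-46,0,0],"dr": [0,0,0]},
    {"xyz": [-48,0,0],"dr": [0,0,0]},
    {"xyz": [-48,0,0],"dr": [0,0,0]},
  ],
)

```text
t: 14.78
tcp_pos: [0.4741, -0.0847, 0.0477]
eef_rot: [179.9, 0.0, 5.9]
force: [0.2, -5.8, -0.3]
gripper_width: 0.136
grip_force: 23.9
```

Emit:
jog_arm(
  steps=[
    {"xyz": [-1,0.4,0],"dr": [0,0,0]},
    {"xyz": [-2,0.5,0],"dr": [0,0,0]},
    {"xyz": [-3,0.5,0],"dr": [0,0,0]},
    {"xyz": [-4,0.5,0],"dr": [0,0,0]},
    {"xyz": [-4,0.5,0],"dr": [0,0,0]},
  ],
)

```text
t: 15.4
tcp_pos: [0.4712, -0.085, 0.0477]
eef_rot: [-180.0, -0.1, 5.9]
force: [4.1, -4.0, -3.4]
gripper_width: 0.14
grip_force: 23.3
```

Emit:
jog_arm(
  steps=[
    {"xyz": [-0.5,0,0],"dr": [0,0,0]},
    {"xyz": [-1,0,0],"dr": [0,0,0]},
    {"xyz": [-1,0,0],"dr": [0,0,0]},
  ],
)

```text
t: 15.78
tcp_pos: [0.4713, -0.085, 0.0478]
eef_rot: [-180.0, -0.2, 5.9]
force: [8.0, -1.4, -7.6]
gripper_width: 0.137
grip_force: 22.7
```

End stop reached. I'll relax the pull, open and lift clear.

Emit:
jog_arm(
  steps=[
    {"xyz": [1,0,0],"dr": [0,0,0]},
    {"xyz": [1.5,0,0],"dr": [0,0,0]},
    {"xyz": [1.5,0,0],"dr": [0,0,0]},
  ],
)

```text
t: 16.15
tcp_pos: [0.4712, -0.085, 0.0478]
eef_rot: [-180.0, -0.0, 5.9]
force: [4.0, -3.1, -2.5]
gripper_width: 0.143
grip_force: 23.5
```

Emit:
jog_arm(
  steps=[
    {"xyz": [0,0,0],"dr": [0,0,0]},
    {"xyz": [0,0,0],"dr": [0,0,0]},
    {"xyz": [0,0,0],"dr": [0,0,0]},
    {"xyz": [0,0,0],"dr": [0,0,0]},
  ],
  gripper=0.45,
)

```text
t: 16.65
tcp_pos: [0.4708, -0.0848, 0.0477]
eef_rot: [-180.0, 0.0, 5.9]
force: [-0.9, 0.3, 1.0]
gripper_width: 0.447
grip_force: 0.0
```

Emit:
jog_arm(
  steps=[
    {"xyz": [0,0,-10],"dr": [0,0,0]},
    {"xyz": [0,0,-30],"dr": [0,0,0]},
    {"xyz": [0,0,-60],"dr": [0,0,0]},
    {"xyz": [0,0,-90],"dr": [0,0,0]},
    {"xyz": [0,0,-120],"dr": [0,0,0]},
    {"xyz": [0,0,-135],"dr": [0,0,0]},
    {"xyz": [0,0,-135],"dr": [0,0,0]},
  ],
)

```text
t: 17.52
tcp_pos: [0.4717, -0.0852, 0.1837]
eef_rot: [180.0, -0.1, 5.9]
force: [-0.6, -0.4, -0.8]
gripper_width: 0.45
grip_force: 0.0
```

```bash
python3 - <<'E'
from workcell import get_state, cams
import cv2,pickle,numpy as np
s=get_state();print(s['t'],s['tcp_pos'],s['force'])
f=cams.grab_frame('scene')['pixels'];w=cams.grab_frame('wrist')['pixels']
a=np.hstack([cv2.resize(x,(400,250)) for x in(f,w)]);cv2.imwrite('pics/end.png',a[:,:,::-1])
E
```

```text
17.525 [ 0.47173248 -0.08516031  0.18366015] [-0.55911619 -0.40600094 -0.75191439]
```

View pics/end.png

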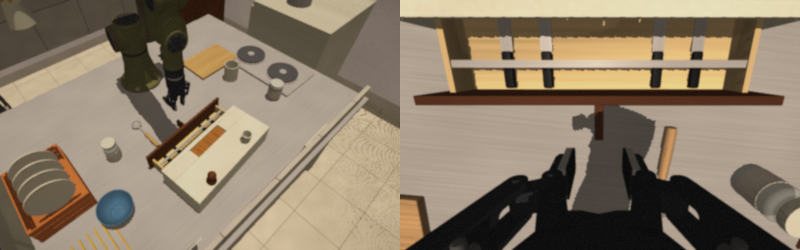

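The drawer is fully out: in the wrist half its front is at v≈100 and the pull at (600, 120). The gripper is clear and the other things are undisturbed.

```bash
python3 -c "
from workcell import sign_off
print(sign_off())"
```

```text
the job is handed in; nothing more can be done
None
```

I found the catch by feel about 26 mm right of the channel's middle and pressed it, the drawer sprang ajar, and I drew it out to its end stop and let go; the job was handed in at about 17.6 s, with the highest reading on the chest about 11 N (grip force at the pull about 24 N).

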